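Pull the red-stickered switches from the finished tray

TASK

Take the three switches with a red sticker out of the brown tray and stand each upright on the floor of the yellow reject bin, next to the reject already standing in it, leaving the white-stickered switches standing in their places. When all three are in the bin and let go, press the green lot-done button fully down and release it. Do not bump the signal lamp or disturb the bottle, jar and screwdriver.

Things in the scene. Friction and masses are not known exactly. Their poses are not given: they have to be found in the camera images.
- reject_a: REJECT: rotary switch standing upright, 180 g: dark grey block 48 x 48 mm, teal cover (top 57 mm above the underside), central blue round neck, diameter 22 mm, from 57 to 83 mm, steel shaft, diameter 10 mm, up to 112 mm. RED sticker strip 10 x 42 mm on the cover. Starts in the brown tray. Origin: centre of underside, z up, x and y square to the block, sticker at the cover's +x edge.
- reject_b: REJECT: rotary switch standing upright, 180 g: dark grey block 48 x 48 mm, teal cover (top 57 mm above the underside), central blue round neck, diameter 22 mm, from 57 to 83 mm, steel shaft, diameter 10 mm, up to 112 mm. RED sticker strip 10 x 42 mm on the cover. Starts in the brown tray. Origin: centre of underside, z up, x and y square to the block, sticker at the cover's +x edge.
- reject_c: REJECT: rotary switch standing upright, 180 g: dark grey block 48 x 48 mm, teal cover (top 57 mm above the underside), central blue round neck, diameter 22 mm, from 57 to 83 mm, steel shaft, diameter 10 mm, up to 112 mm. RED sticker strip 10 x 42 mm on the cover. Starts in the brown tray. Origin: centre of underside, z up, x and y square to the block, sticker at the cover's +x edge.
- good_a: GOOD: rotary switch standing upright, 180 g: dark grey block 48 x 48 mm, teal cover (top 57 mm above the underside), central blue round neck, diameter 22 mm, from 57 to 83 mm, steel shaft, diameter 10 mm, up to 112 mm. WHITE sticker strip 10 x 42 mm on the cover. Stands in the brown tray. Origin: centre of underside, z up, x and y square to the block, sticker at the cover's +x edge.
- good_b: GOOD: rotary switch standing upright, 180 g: dark grey block 48 x 48 mm, teal cover (top 57 mm above the underside), central blue round neck, diameter 22 mm, from 57 to 83 mm, steel shaft, diameter 10 mm, up to 112 mm. WHITE sticker strip 10 x 42 mm on the cover. Stands in the brown tray. Origin: centre of underside, z up, x and y square to the block, sticker at the cover's +x edge.
- good_c: GOOD: rotary switch standing upright, 180 g: dark grey block 48 x 48 mm, teal cover (top 57 mm above the underside), central blue round neck, diameter 22 mm, from 57 to 83 mm, steel shaft, diameter 10 mm, up to 112 mm. WHITE sticker strip 10 x 42 mm on the cover. Stands in the brown tray. Origin: centre of underside, z up, x and y square to the block, sticker at the cover's +x edge.
- good_d: GOOD: rotary switch standing upright, 180 g: dark grey block 48 x 48 mm, teal cover (top 57 mm above the underside), central blue round neck, diameter 22 mm, from 57 to 83 mm, steel shaft, diameter 10 mm, up to 112 mm. WHITE sticker strip 10 x 42 mm on the cover. Stands in the brown tray. Origin: centre of underside, z up, x and y square to the block, sticker at the cover's +x edge.
- good_e: GOOD: rotary switch standing upright, 180 g: dark grey block 48 x 48 mm, teal cover (top 57 mm above the underside), central blue round neck, diameter 22 mm, from 57 to 83 mm, steel shaft, diameter 10 mm, up to 112 mm. WHITE sticker strip 10 x 42 mm on the cover. Stands in the brown tray. Origin: centre of underside, z up, x and y square to the block, sticker at the cover's +x edge.
- old_reject: Earlier reject already standing in the yellow bin: rotary switch standing upright, 180 g: dark grey block 48 x 48 mm, teal cover (top 57 mm above the underside), central blue round neck, diameter 22 mm, from 57 to 83 mm, steel shaft, diameter 10 mm, up to 112 mm. RED sticker. Origin: centre of underside, z up, x and y square to the block, sticker at the cover's +x edge.
- tray: red-brown open tray, 296 (x) x 166 (y) x 40 mm high, walls and floor 6 mm, holding eight switches in 4 x 2 closely spaced places (about 64 mm apart). Origin: centre of the underside. Fixed.
- reject_bin: yellow open reject bin, 222 (x) x 157 (y) x 55 mm high outside, walls and floor 6 mm (inside 210 x 145 mm). Origin: centre of the underside. Fixed. The earlier reject stands in its half with negative own y; three more fit in a row along the other half.
- done_button (a joint): travel of the round green lot-done push button (diameter 32 mm) on a grey box 66 x 56 x 30 mm; 0 = up, 0.006 m = fully down, pressed vertically, about 5 N, springs back
- done_button_top (a point): centre of the top face of the green button
- lamp: fixed signal lamp: upright column 202 mm tall, base diameter 40 mm, amber and green lenses and black cap of diameter 36 mm. Origin: centre of the underside. Stands between tray and bin, and may be nearer to or farther from the robot than the button box
- oil_bottle: white bottle with red cap, diameter 40 mm, 110 mm tall, a bystander. Origin: centre of the underside
- washer_jar: glass jar with steel cap, diameter 56 mm, 70 mm tall, a bystander. Origin: centre of the underside
- screwdriver: black-handled screwdriver lying on the bench, a bystander. Lies along its x axis

How it is judged:
By the outcome, as a careful person would: the job done as asked, in the order asked, and still so for the second after the job is handed in, with the robot touching nothing.
It also fails if it takes over 72 s, if anything falls off the work surface, if the arm or the gripper's body presses on something with over 40 N, if the wrist force passes 120 N, or if a joint passes its speed limit or range.

ROBOT

A 7-joint arm with a two-finger parallel gripper is mounted at the origin on the work surface. World frame = base frame: x ahead of the robot, y to its left, z up, the work surface at z = 0. Lengths are in m, angles in rad, forces in N, time in s.
With the tool pointing down it reaches from about 0.425 to 0.925 m from the base axis. Payload 6.8 kg.
Tool frame: the origin (TCP) lies on the centre line of the jaws, within the pads' length; the fingertips stand 17 mm ahead of it and the grasp point (between the pads) lies 2 mm behind it; z points along the fingers, x is the direction in which the jaws open and shut, and the axes are right-handed (so a half turn about z gives the same grasp; the last joint's range is limited). The gripper opens to 85 mm and grips with 20 to 120 N. Pads are 22 mm wide; open, the fingers measure 114 mm over their backs; the gripper's body (76 mm by 85 mm) begins 54 mm behind the grasp point. The pads swing forward as they close: fully open they stand 13 mm farther back than shut.
Start: joints at [-1.376, 0.477, 0.022, 1.555, -0.011, 1.109, -0.083], TCP at [0.201, 0.644, 0.248] pointing down, gripper open.
Joint ranges: [-2.96, 2.96], [-0.34, 2.1], [-1.41, 1.46], [0.24, 2.44], [-1.37, 4.51], [0.17, 1.92], [-2.96, 2.96]. Speed limits (rad/s): [2.39, 2.39, 3.14, 3.14, 3.14, 3.14, 3.14].

INTERFACE

Orientations are given as a rotation vector (axis times angle).
In Python, from bench import r gives the robot as it stands.
- The arm moves only by the tool arm_command, never from a script. Its argument "increments" is a list of rows, each a list of 3 entries, a list of its own where there are three numbers: the shift along the world's x, y, z in m, then the turn, a rotation vector about the world's x, y, z in rad, then the opening in per cent of the stroke, from 0 (shut) to 100 (fully open). A call has 1 to 10 rows; each row is the pose to reach, as a shift and turn from the pose commanded when the call began; what a row does not reach only later rows make up. A row lasts 1/10 s, in which the tool goes at most 50 mm and 8.59 degrees, less where a joint would pass 70% of its speed; a pose out of reach is approached as far as the arm can. A call with a gripper value outside its range is refused whole. The fingers move at their own pace and stop on an object; "newtons" is the grip in N (left out, the last holds). Time passes only in rows, so rows that repeat a pose let the fingers close. It gives the time, the measured TCP pose, the force and the opening at its end, in the units of the state.
- r.get_obs(): the state, without advancing time (a new reading comes with each control period).
- r.grab_frame(name): name is "side" or "top"; returns the picture (400x640x3 uint8, blue, green, red); there is no depth.
- r.camera_model(name): a dict with "camera_matrix" (3x3 intrinsics, pixels), "D" ([k1, k2, p1, p2, k3] as OpenCV has them; the pictures are not rectified), "camera_from_world" (4x4, takes a point from world to camera coordinates). Camera axes: x right, y down, z forward; pixel columns grow to the right and rows downward; lengths in m; the calibration is good to about 2 mm. A picture is of the moment at which its call begins. camera_model takes no time and is no camera call.
- r.hand_in(): hands the job in, once; it reports no verdict.
The state is a dict: "clock": time; "joints": joint angles; "qvel": joint speeds; "tau": joint torques, N m; "tcp_pos": TCP position; "orientation": TCP orientation; "contact_force": force on the tool from outside, world axes, zero at the start; "moment": the same for the moment, N m; "grip_width": finger opening in m.
Only numpy, scipy, OpenCV 4.12 (cv2) and the standard library are available. Lean on these libraries where they do the work, as an engineer would, in place of code of your own. Each camera call takes 0.05 s, during which the arm holds its last target. There are 200 camera calls.

## Working session

There is one attempt and no reset: what is moved stays moved. The work goes in short steps, Python scripts to look and compute and a tool call to move; the robot and the scene stay as the last step left them, time stands still between calls to the robot, and variables do not carry over. Pictures are saved under pics/ and viewed, about 8 in all and at most 12, crops included, and the job is handed in when it is done.

Besides the shell and the picture viewer there is one more tool, called after "Emit:" by a JSON object that holds its "method" and its "body", one argument or row to a line. arm_command: Moves the arm, as the interface text tells. Its arguments: {"type":"object","properties":{"increments":{"type":"array","items":{"type":"array"}},"newtons":{"type":"number"}},"required":["increments"]}

```bash
ls; mkdir -p pics; python3 - <<'E'
from bench import r
import cv2,numpy as np
o=r.get_obs();print(o)
for n in("top","side"):
    f=r.grab_frame(n);cv2.imwrite(f"pics/{n}0.png",f);c=r.camera_model(n)
    T=np.array(c["camera_from_world"]);print(n,c["camera_matrix"],c["D"],T.round(4).tolist(),"cam",(-T[:3,:3].T@T[:3,3]).round(3))
E
```

```text
pics
{'clock': 0.0, 'joints': array([-1.37611183,  0.4778169 ,  0.02232845,  1.55643227, -0.01149707,
        1.10932167, -0.08308953]), 'qvel': array([-1.94688647e-04, -5.28220326e-04,  1.13626705e-03, -1.59149490e-03,
        1.21205732e-03,  3.17170627e-04,  4.42699889e-05]), 'tau': array([-2.77964045e-04, -5.96433592e+01,  1.60700910e+00, -2.81194121e+01,
        1.22710966e-02,  9.30697366e-03,  1.98756339e-05]), 'tcp_pos': array([0.20111006, 0.64375821, 0.24732232]), 'orientation': array([ 2.53004874e+00,  1.86034943e+00, -2.20807906e-03]), 'contact_force': array([-0.66648801, -0.18739155, -0.54411474]), 'moment': array([ 0.01800385, -0.00816401,  0.00017383]), 'grip_width': 0.08567869905836979}
top [[418.25374065   0.         322.69506716]
 [  0.         418.25374065 204.64415806]
 [  0.           0.           1.        ]] [0.01607535 0.         0.         0.         0.        ] [[0.0096, -0.9999, -0.0037, 0.0324], [-0.9976, -0.0093, -0.0679, 0.54], [0.0678, 0.0043, -0.9977, 1.3181], [0.0, 0.0, 0.0, 1.0]] cam [0.449 0.032 1.352]
side [[423.04531636   0.         320.36495223]
 [  0.         423.04531636 200.04699534]
 [  0.           0.           1.        ]] [0.01956889 0.         0.         0.         0.        ] [[0.8704, -0.4922, 0.0056, -0.4256], [-0.3552, -0.636, -0.6851, 0.2349], [0.3408, 0.5943, -0.7284, 1.233], [0.0, 0.0, 0.0, 1.0]] cam [ 0.034 -0.793  1.061]
```

View pics/top0.png

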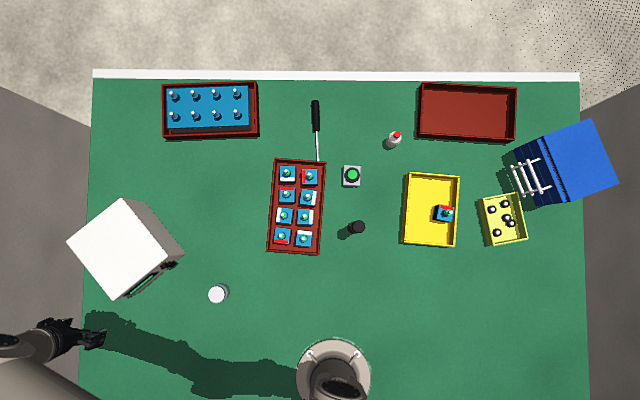

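View pics/side0.png

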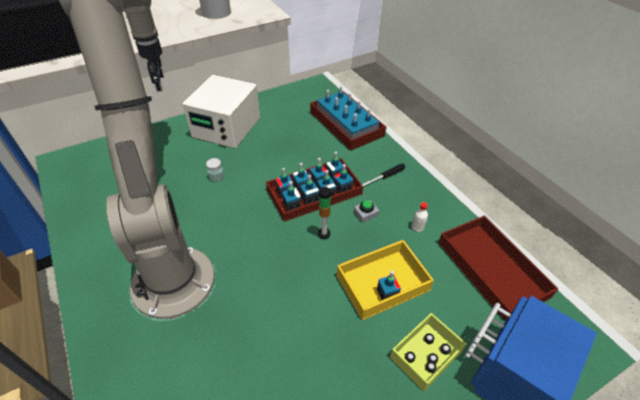

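```bash
cat > h.py <<'E'
import cv2,numpy as np
from bench import r
def ray(n,uv):
    c=r.camera_model(n);T=np.array(c["camera_from_world"])
    p=cv2.undistortPoints(np.array(uv,float).reshape(-1,1,2),np.array(c["camera_matrix"]),np.array(c["D"])).reshape(-1,2)
    return -T[:3,:3].T@T[:3,3],np.c_[p,np.ones(len(p))]@T[:3,:3]
def plane(n,uv,z):
    o,d=ray(n,uv);return o+d*((z-o[2])/d[:,2])[:,None]
def proj(n,P):
    c=r.camera_model(n);T=np.array(c["camera_from_world"])
    return cv2.projectPoints(np.array(P,float).reshape(-1,1,3),cv2.Rodrigues(T[:3,:3])[0],T[:3,3],np.array(c["camera_matrix"]),np.array(c["D"]))[0].reshape(-1,2)
def blobs(img,lo,hi,amin=8):
    h=cv2.cvtColor(img,cv2.COLOR_BGR2HSV)
    m=cv2.inRange(h,np.array(lo),np.array(hi))
    n,l,s,c=cv2.connectedComponentsWithStats(m)
    return [(c[i].round(1),s[i]) for i in range(1,n) if s[i,4]>=amin],m
E
python3 - <<'E'
from h import *
a=cv2.imread('pics/top0.png');b=cv2.imread('pics/side0.png')
x=cv2.resize(a[150:262,262:332],None,fx=5,fy=5,interpolation=cv2.INTER_CUBIC)
y=cv2.resize(b[150:225,262:372],None,fx=4,fy=4,interpolation=cv2.INTER_CUBIC)
im=np.zeros((560,800,3),np.uint8);im[:,:350]=x;im[:300,355:795]=y
im[305:560,400:400+4*65]=cv2.resize(a[170:234,400:465],None,fx=4,fy=4,interpolation=cv2.INTER_CUBIC)[:255]
cv2.imwrite('pics/crop.png',im)
B=a
for nm,lo,hi,z in(("teal",(88,80,60),(110,255,255),.063),("red",(0,150,120),(8,255,255),.063),("red2",(172,120,120),(180,255,255),.063),("yellow",(22,120,90),(32,255,255),.055),("green btn",(55,160,120),(75,255,255),.035),("white",(0,0,215),(180,40,255),.063)):
    for c,s in blobs(a,lo,hi)[0]:
        if 200<c[0]<470 and 120<c[1]<310: print(nm,c,s,plane("top",c,z).round(3))
E
```

```text
teal [287.9 171.4] [280 166  16  16 156] [[0.639 0.146 0.063]]
teal [311.3 176.8] [302 169  16  16 169] [[0.623 0.073 0.063]]
teal [286.6 196.2] [279 187  17  16 176] [[0.562 0.149 0.063]]
teal [306.2 197. ] [300 189  17  17 168] [[0.56  0.089 0.063]]
teal [444.1 215. ] [436 204  19  18 159] [[ 0.508 -0.336  0.063]]
teal [286.  215.6] [276 207  17  18 174] [[0.502 0.15  0.063]]
teal [303.1 216.5] [297 209  16  16 168] [[0.499 0.097 0.063]]
teal [282.5 233.3] [274 227  18  17 173] [[0.447 0.16  0.063]]
teal [303.8 239.8] [296 230  17  17 173] [[0.428 0.094 0.063]]
red [396.9 133.7] [394 131   7   6  33] [[ 0.761 -0.192  0.063]]
red [294.7 159.7] [274 158  43   4  48] [[0.676 0.126 0.063]]
red [270.5 204.5] [266 160   9  89 104] [[0.536 0.199 0.063]]
red [298.  210.1] [ 266  163   60   92 1530] [[0.519 0.113 0.063]]
red [321.5 162. ] [318 162   8   1   8] [[0.669 0.042 0.063]]
red [303.5 176.4] [303 171   2  12  23] [[0.624 0.098 0.063]]
red [446.5 207.2] [441 205  12   5  21] [[ 0.532 -0.344  0.063]]
red [281.1 241.1] [275 240  13   4  29] [[0.423 0.164 0.063]]
red2 [303.1 174.7] [302
[... 657 characters left out ...]
286.5 178.9] [280 177  14   4  42] [[0.616 0.15  0.063]]
white [352.1 182.3] [344 178  16   7  51] [[ 0.607 -0.053  0.063]]
white [313.4 197.4] [311 191   5  14  44] [[0.559 0.066 0.063]]
white [306.9 195.1] [306 194   3   3   8] [[0.566 0.086 0.063]]
white [278.1 214. ] [276 208   5  14  43] [[0.506 0.175 0.063]]
white [310.6 216.6] [309 210   4  14  46] [[0.499 0.074 0.063]]
white [450.5 212. ] [449 211   4   3   8] [[ 0.518 -0.356  0.063]]
white [282.1 214.1] [281 213   3   3   8] [[0.506 0.162 0.063]]
white [304.3 232.2] [298 230  14   5  46] [[0.451 0.093 0.063]]
white [280. 235.] [279 234   3   3   9] [[0.442 0.168 0.063]]
white [215.9 294.1] [208 286  16  17 200] [[0.261 0.36  0.063]]
```

View pics/crop.png

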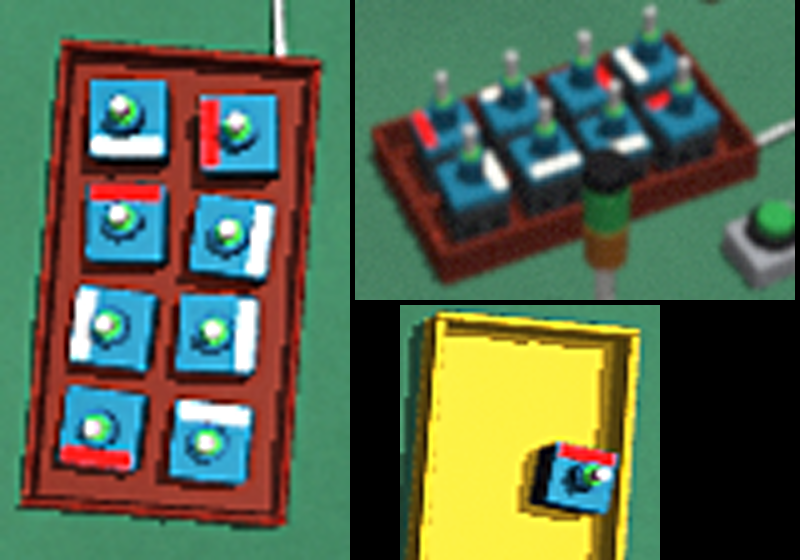

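```bash
python3 - <<'E'
from h import *
a=cv2.imread('pics/top0.png');S=4
u=cv2.resize(a,None,fx=S,fy=S,interpolation=cv2.INTER_CUBIC);h=cv2.cvtColor(u,cv2.COLOR_BGR2HSV)
px=lambda p:(np.array(p,float)+.5)/S-.5
for (x,y) in((303,176),(287,189),(281,240),(298,185)): print((x,y),cv2.cvtColor(a[y:y+1,x:x+1],cv2.COLOR_BGR2HSV))
red=cv2.inRange(h,(0,150,175),(8,255,255))|cv2.inRange(h,(170,120,175),(180,255,255))
teal=cv2.inRange(h,(85,70,90),(112,255,255));m=cv2.morphologyEx(red|teal,cv2.MORPH_CLOSE,np.ones((13,13)))
m=cv2.morphologyEx(m,cv2.MORPH_OPEN,np.ones((9,9)))
for nm,c in(("a",(309,176)),("b",(287,194)),("c",(282,236)),("old",(445,214))):
    M=np.zeros_like(m);w=11;sl=np.s_[(c[1]-w)*S:(c[1]+w)*S,(c[0]-w)*S:(c[0]+w)*S];M[sl]=m[sl]
    k=max(cv2.findContours(M,0,1)[0],key=cv2.contourArea)
    box=cv2.boxPoints(cv2.minAreaRect(k));P=plane("top",px(box),.063)[:,:2]
    e=P[1]-P[0];f=P[2]-P[1]
    print(nm,"ctr",P.mean(0).round(4),"size",np.linalg.norm(e).round(4),np.linalg.norm(f).round(4),"yaw90",(np.degrees(np.arctan2(e[1],e[0]))%90).round(1),px(box.mean(0)).round(1))
y=cv2.inRange(h,(20,100,60),(34,255,255));sub=np.zeros_like(y);sub[160*S:260*S,395*S:470*S]=y[160*S:260*S,395*S:470*S]
k=max(cv2.findContours(sub,0,1)[0],key=cv2.contourArea);hull=cv2.convexHull(k)
q=cv2.approxPolyDP(hull,12,True).reshape(-1,2)
print("bin",px(q).round(1).tolist(),plane("top",px(q),.055)[:,:2].round(3).tolist())
k=max(cv2.findContours(y*0+cv2.inRange(h,(0,120,40),(10,255,255))[:],0,1)[0],key=lambda k:cv2.contourArea(k)*(cv2.pointPolygonTest(k,(1190.,830.),False)>=0))
box=cv2.boxPoints(cv2.minAreaRect(k));P=plane("top",px(box),.04)[:,:2];print("tray",P.round(3).tolist(),P.mean(0))
b=cv2.imread('pics/side0.png')
for c,s in blobs(b,(55,140,80),(75,255,255),20)[0]:
    if 350<c[0]<380: print("btn side",c,s,plane("side",c,.036).round(3))
k=cv2.inRange(cv2.cvtColor(a,cv2.COLOR_BGR2HSV),(0,0,0),(180,255,55));n,l,s,c=cv2.connectedComponentsWithStats(k)
for i in range(1,n):
    if 340<c[i][0]<372 and 210<c[i][1]<245: print("lamp cap",c[i],s[i],plane("top",c[i],.202).round(3))
E
```

```text
(303, 176) [[[  0 216 255]]]
(287, 189) [[[  0 235 255]]]
(281, 240) [[[179 215 255]]]
(298, 185) [[[  4 178 159]]]
a ctr [0.6242 0.076 ] size 0.0552 0.0625 yaw90 0.5 [310.5 176.4]
b ctr [0.5654 0.1445] size 0.054 0.0585 yaw90 89.7 [288.1 195.1]
c ctr [0.4475 0.1641] size 0.0587 0.0611 yaw90 83.9 [281.2 233.2]
old ctr [ 0.5149 -0.3395] size 0.0485 0.0497 yaw90 78.9 [445.1 212.8]
bin [[408.9, 171.4], [459.4, 175.9], [453.6, 246.6], [400.6, 241.4]] [[0.644, -0.231], [0.631, -0.387], [0.411, -0.367], [0.426, -0.204]]
tray [[0.392, 0.214], [0.687, 0.196], [0.676, 0.028], [0.381, 0.049]] [0.53387599 0.12185426]
btn side [366.5 204.1] [362 200  10   9  68] [[ 0.637 -0.046  0.036]]
lamp cap [353.30434783 228.35869565] [347 221  18  14  92] [[ 0.463 -0.048  0.202]]
lamp cap [358. 220.] [358 220   1   1   1] [[ 0.486 -0.061  0.202]]
lamp cap [362. 222.] [361 221   3   3   3] [[ 0.48  -0.072  0.202]]
lamp cap [355. 226.] [355 226   1   1   1] [[ 0.469 -0.053  0.202]]
lamp cap [356. 228.] [356 228   1   1   1] [[ 0.464 -0.055  0.202]]
lamp cap [348. 236.] [348 236   1   1   1] [[ 0.442 -0.033  0.202]]
lamp cap [341. 239.] [341 239   1   1   1] [[ 0.433 -0.014  0.202]]
lamp cap [344.         238.66666667] [343 238   3   2   3] [[ 0.434 -0.023  0.202]]
```

```bash
python3 - <<'E'
from h import *
S=4
px=lambda p:(np.array(p,float)+.5)/S-.5
for n,cs in(("top",(("a",(309,176)),("b",(287,194)),("c",(282,236)),("old",(445,214)))),):
    a=cv2.imread(f'pics/{n}0.png')
    u=cv2.resize(a,None,fx=S,fy=S,interpolation=cv2.INTER_CUBIC);h=cv2.cvtColor(u,cv2.COLOR_BGR2HSV)
    red=cv2.inRange(h,(0,150,215),(8,255,255))|cv2.inRange(h,(170,120,215),(180,255,255))
    teal=cv2.inRange(h,(92,70,110),(112,255,255));m=red|teal
    for nm,c in cs:
        M=np.zeros_like(m);w=11;sl=np.s_[(c[1]-w)*S:(c[1]+w)*S,(c[0]-w)*S:(c[0]+w)*S];M[sl]=m[sl]
        M=cv2.morphologyEx(M,cv2.MORPH_CLOSE,np.ones((9,9)));M=cv2.morphologyEx(M,cv2.MORPH_OPEN,np.ones((9,9)))
        k=max(cv2.findContours(M,0,1)[0],key=cv2.contourArea)
        box=cv2.boxPoints(cv2.minAreaRect(k));P=plane(n,px(box),.063)[:,:2]
        e=P[1]-P[0];f=P[2]-P[1]
        g=np.zeros_like(m);g[sl]=cv2.inRange(u,(190,200,190),(255,255,255))[sl];g[red>0]=0
        kk=[q for q in cv2.findContours(g,0,1)[0]];t=max(kk,key=cv2.contourArea)if kk else None
        tt=plane(n,px(t.reshape(-1,2).mean(0)),.118)[0,:2].round(4) if t is not None else None
        print(nm,"ctr",P.mean(0).round(4),"size",np.linalg.norm(e).round(4),np.linalg.norm(f).round(4),"yaw90",(np.degrees(np.arctan2(e[1],e[0]))%90).round(1),"tip",tt)
o=r.get_obs();R=cv2.Rodrigues(o["orientation"])[0];print(R.round(3),np.degrees(np.arctan2(R[1,0],R[0,0])))
E
```

```text
a ctr [0.625  0.0795] size 0.0466 0.0469 yaw90 0.5 tip [0.6252 0.0792]
b ctr [0.5682 0.1492] size 0.048 0.0466 yaw90 0.5 tip [0.5692 0.1492]
c ctr [0.4419 0.1621] size 0.0468 0.0492 yaw90 83.2 tip [0.4419 0.1619]
old ctr [ 0.515  -0.3395] size 0.0476 0.0492 yaw90 78.3 tip [ 0.5153 -0.3398]
[[ 0.298  0.955 -0.   ]
 [ 0.955 -0.298 -0.002]
 [-0.002  0.    -1.   ]] 72.6537572095942
```

```bash
python3 - <<'E'
from h import *
print("side base", plane("side",[(184,122),(232,148),(258,100)],0).round(3).tolist())
for z in(.1,.15,.2,.25):print(z,"side top",plane("side",[(190,97),(238,112),(259,94),(213,77)],z).round(2)[:,:2].tolist(),"top",plane("top",[(67,240),(122,300),(184,250),(122,200)],z).round(2)[:,:2].tolist())
E
```

```text
side base [[0.256, 0.735, 0.0], [0.367, 0.482, 0.0], [0.588, 0.735, 0.0]]
0.1 side top [[0.31, 0.74], [0.44, 0.55], [0.56, 0.63], [0.44, 0.84]] top [[0.42, 0.8], [0.25, 0.63], [0.39, 0.45], [0.54, 0.64]]
0.15 side top [[0.29, 0.66], [0.41, 0.48], [0.53, 0.55], [0.42, 0.76]] top [[0.42, 0.77], [0.26, 0.6], [0.4, 0.43], [0.54, 0.61]]
0.2 side top [[0.28, 0.58], [0.39, 0.41], [0.5, 0.48], [0.4, 0.67]] top [[0.42, 0.73], [0.26, 0.58], [0.4, 0.42], [0.53, 0.59]]
0.25 side top [[0.26, 0.5], [0.37, 0.34], [0.48, 0.41], [0.38, 0.59]] top [[0.42, 0.7], [0.27, 0.55], [0.4, 0.4], [0.53, 0.57]]
```

Emit:
{"method": "arm_command", "body": {
  "increments": [
    [[0,-0.01,0.045],[0,0,-0.12],100],
    [[0,-0.03,0.085],[0,0,-0.25],50],
    [[0.01,-0.08,0.085],[0,0,-0.37],50],
    [[0.02,-0.125,0.085],[0,0,-0.5],50],
    [[0.03,-0.17,0.085],[0,0,-0.63],50],
    [[0.06,-0.21,0.085],[0,0,-0.75],50],
    [[0.1,-0.24,0.08],[0,0,-0.88],50],
    [[0.14,-0.27,0.08],[0,0,-1.0],50],
    [[0.18,-0.3,0.075],[0,0,-1.13],50],
    [[0.215,-0.335,0.07],[0,0,-1.26],50]
  ],
  "newtons": 40
}}

```text
clock: 1.1
tcp_pos: [0.4175, 0.3083, 0.3183]
orientation: [-3.141, -0.005, -0.001]
contact_force: [0.5, 0.6, -0.8]
grip_width: 0.0426
```

Emit:
{"method": "arm_command", "body": {
  "increments": [
    [[0.008,-0.045,-0.01],[0,0,0],50],
    [[0.016,-0.09,-0.03],[0,0,0],50],
    [[0.026,-0.135,-0.05],[0,0,0],50],
    [[0.026,-0.147,-0.09],[0,0,0],50],
    [[0.026,-0.147,-0.137],[0,0,0],50],
    [[0.026,-0.147,-0.16],[0,0,0],50],
    [[0.026,-0.147,-0.16],[0,0,0],50]
  ]
}}

```text
clock: 1.8
tcp_pos: [0.4397, 0.1611, 0.1554]
orientation: [3.137, 0.012, -0.009]
contact_force: [-0.4, 0.2, 0.4]
grip_width: 0.0425
```

```bash
python3 - <<'E'
from h import *
a=r.grab_frame("top");b=r.grab_frame("side")
im=np.zeros((560,800,3),np.uint8)
im[:,:400]=cv2.resize(a[150:262,252:332],None,fx=5,fy=5,interpolation=cv2.INTER_CUBIC)
im[:400,400:]=cv2.resize(b[130:230,262:362],None,fx=4,fy=4,interpolation=cv2.INTER_CUBIC)
cv2.imwrite('pics/c1.png',im);o=r.get_obs();print(o["clock"],o["tcp_pos"],o["orientation"],o["joints"].round(2))
E
```

```text
1.9 [0.44228451 0.16242069 0.1586903 ] [ 3.14102650e+00  1.23365751e-02 -4.16897669e-04] [-0.89  0.28  0.48  2.14 -0.19  0.76 -0.29]
```

View pics/c1.png

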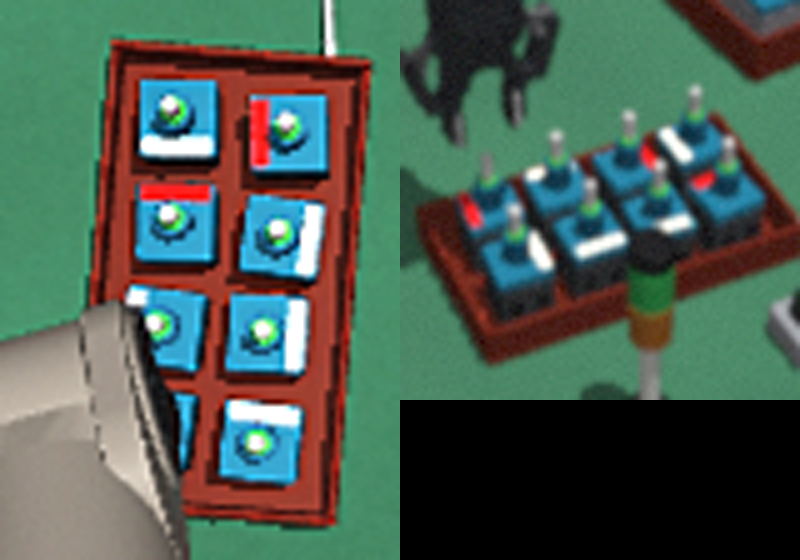

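Emit:
{"method": "arm_command", "body": {
  "increments": [
    [[0,0,-0.03],[0,0,0],50],
    [[0,0,-0.055],[0,0,0],50],
    [[0,0,-0.069],[0,0,0],50],
    [[0,0,-0.069],[0,0,0],50],
    [[0,0,-0.069],[0,0,0],10],
    [[0,0,-0.069],[0,0,0],10],
    [[0,0,-0.069],[0,0,0],10],
    [[0,0,-0.069],[0,0,0],10]
  ],
  "newtons": 40
}}

```text
clock: 2.7
tcp_pos: [0.4429, 0.1632, 0.0909]
orientation: [-3.14, -0.013, -0.003]
contact_force: [-2.0, 0.3, 7.2]
grip_width: 0.0205
```

Emit:
{"method": "arm_command", "body": {
  "increments": [
    [[0,0,0.005],[0,0,0],10],
    [[0,0,0.03],[0,0,0],10],
    [[0,0,0.07],[0,0,0],10],
    [[0,0,0.115],[0,0,0],10],
    [[0,0,0.16],[0,0,0],10],
    [[0,0,0.205],[0,0,0],10],
    [[0,0,0.235],[0,0,0],10],
    [[0,0,0.235],[0,0,0],10]
  ]
}}

```text
clock: 3.5
tcp_pos: [0.4442, 0.163, 0.3292]
orientation: [-3.136, -0.012, -0.011]
contact_force: [0.8, 1.0, -2.0]
grip_width: 0.02
```

```bash
python3 - <<'E'
from h import *
b=r.grab_frame("side");o=r.get_obs();print(o["clock"],o["tcp_pos"],o["orientation"],o["contact_force"],o["grip_width"])
cv2.imwrite('pics/c2.png',cv2.resize(b[70:230,220:380],None,fx=3.5,fy=3.5,interpolation=cv2.INTER_CUBIC))
E
```

```text
3.55 [0.44292805 0.16263226 0.32649611] [-3.13816715 -0.01226705 -0.00591324] [-0.40429654 -0.738616   -2.78979672] 0.020274031842320787
```

View pics/c2.png

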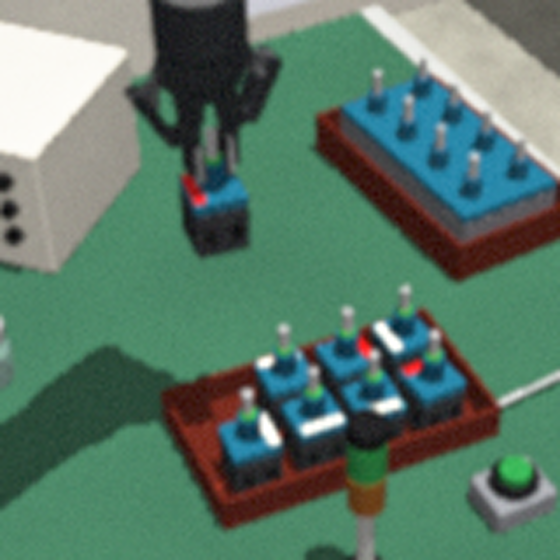

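Emit:
{"method": "arm_command", "body": {
  "increments": [
    [[0.02,-0.04,0],[0,0,0],10],
    [[0.045,-0.08,0],[0,0,0],10],
    [[0.07,-0.12,0],[0,0,0.01],10],
    [[0.09,-0.165,0],[0,0,0.02],10],
    [[0.105,-0.21,0],[0,0,0.03],10],
    [[0.12,-0.257,0],[0,0,0.03],10],
    [[0.13,-0.305,0],[0,0,0.03],10],
    [[0.14,-0.35,0],[0,0,0.03],10],
    [[0.15,-0.395,0],[0,0,0.03],10],
    [[0.156,-0.431,-0.01],[0,0,0.03],10]
  ]
}}

```text
clock: 4.55
tcp_pos: [0.5977, -0.2717, 0.3134]
orientation: [3.14, 0.057, -0.001]
contact_force: [0.5, 0.4, -2.4]
grip_width: 0.02
```

Emit:
{"method": "arm_command", "body": {
  "increments": [
    [[0,0,-0.045],[0,0,0],10],
    [[0,0,-0.09],[0,0,0],10],
    [[0,0,-0.135],[0,0,0],10],
    [[0,0,-0.165],[0,0,0],10],
    [[0,0,-0.185],[0,0,0],10],
    [[0,0,-0.2],[0,0,0],10],
    [[0,0,-0.207],[0,0,0],10],
    [[0,0,-0.207],[0,0,0],10],
    [[0,0,-0.207],[0,0,0],10]
  ]
}}

```text
clock: 5.45
tcp_pos: [0.5986, -0.2689, 0.1081]
orientation: [3.14, 0.059, 0.002]
contact_force: [0.5, 0.1, -2.1]
grip_width: 0.0201
```

```bash
python3 - <<'E'
from h import *
b=r.grab_frame("side");a=r.grab_frame("top");o=r.get_obs();print(o["clock"],o["tcp_pos"],o["orientation"],o["contact_force"],o["grip_width"])
im=np.hstack([cv2.resize(b[220:330,320:440],(480,440),interpolation=cv2.INTER_CUBIC),cv2.resize(a[160:270,395:470],(300,440),interpolation=cv2.INTER_CUBIC)])
cv2.imwrite('pics/c3.png',im)
E
```

```text
5.55 [ 0.59883155 -0.2689515   0.10859388] [3.14028569 0.05956182 0.00323009] [-0.22139939 -0.52109404 -2.44610118] 0.020265585836987444
```

View pics/c3.png

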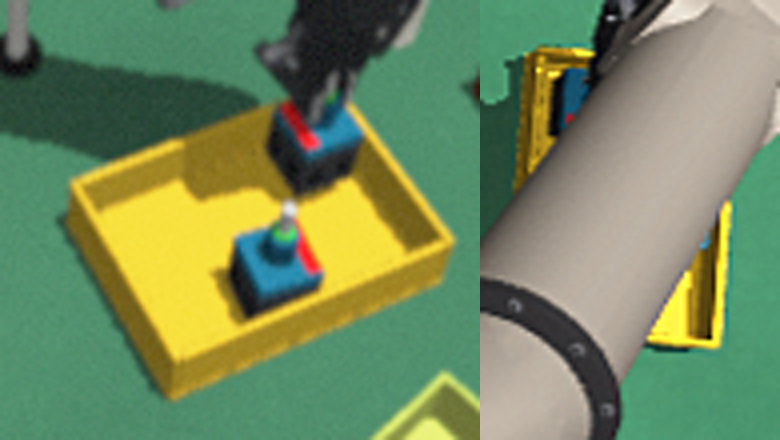

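Emit:
{"method": "arm_command", "body": {
  "increments": [
    [[0,0,-0.008],[0,0,0],10],
    [[0,0,-0.013],[0,0,0],10],
    [[0,0,-0.016],[0,0,0],10],
    [[0,0,-0.016],[0,0,0],10]
  ]
}}

```text
clock: 5.95
tcp_pos: [0.598, -0.2687, 0.0912]
orientation: [-3.141, -0.059, 0.0]
contact_force: [0.1, -0.5, -1.5]
grip_width: 0.0202
```

Emit:
{"method": "arm_command", "body": {
  "increments": [
    [[0,0,-0.002],[0,0,0],10],
    [[0,0,-0.003],[0,0,0],10],
    [[0,0,-0.003],[0,0,0],10]
  ]
}}

```text
clock: 6.25
tcp_pos: [0.5983, -0.2692, 0.091]
orientation: [-3.14, -0.059, -0.002]
contact_force: [-7.0, 3.6, 19.1]
grip_width: 0.0202
```

Emit:
{"method": "arm_command", "body": {
  "increments": [
    [[0,0,0.003],[0,0,0],10],
    [[0,0,0.003],[0,0,0],50],
    [[0,0,0.003],[0,0,0],50],
    [[0,0,0.006],[0,0,0],50],
    [[0,0,0.02],[0,0,0],50],
    [[0,0,0.06],[0,0,0],50],
    [[0,0,0.105],[0,0,0],50],
    [[0,0,0.15],[0,0,0],50],
    [[0,0,0.19],[0,0,0],50],
    [[0,0,0.203],[0,0,0],50]
  ]
}}

```text
clock: 7.25
tcp_pos: [0.5995, -0.2703, 0.2974]
orientation: [3.138, 0.058, 0.012]
contact_force: [0.5, 0.2, -0.5]
grip_width: 0.0427
```

Emit:
{"method": "arm_command", "body": {
  "increments": [
    [[-0.003,0.045,0],[0,0,0],50],
    [[-0.006,0.093,0],[0,0,-0.01],50],
    [[-0.01,0.14,0],[0,0,-0.02],50],
    [[-0.013,0.188,0],[0,0,-0.03],50],
    [[-0.016,0.236,0],[0,0,-0.03],50],
    [[-0.02,0.283,0],[0,0,-0.03],50],
    [[-0.023,0.33,0],[0,0,-0.03],50],
    [[-0.026,0.377,-0.01],[0,0,-0.03],50],
    [[-0.029,0.418,-0.03],[0,0,-0.03],50],
    [[-0.029,0.418,-0.08],[0,0,-0.03],50]
  ]
}}

```text
clock: 8.25
tcp_pos: [0.5709, 0.1586, 0.2135]
orientation: [-3.135, -0.029, -0.01]
contact_force: [0.5, 1.5, -0.3]
grip_width: 0.0425
```

Emit:
{"method": "arm_command", "body": {
  "increments": [
    [[0,0,-0.04],[0,0,0],50],
    [[0,0,-0.05],[0,0,0],50],
    [[0,0,-0.05],[0,0,0],50]
  ]
}}

```text
clock: 8.55
tcp_pos: [0.5684, 0.1488, 0.1606]
orientation: [3.14, 0.011, -0.004]
contact_force: [0.6, 0.6, 0.1]
grip_width: 0.0429
```

```bash
python3 - <<'E'
from h import *
b=r.grab_frame("side");o=r.get_obs();print(o["clock"],o["tcp_pos"],o["orientation"],o["contact_force"],o["grip_width"])
im=np.hstack([cv2.resize(b[130:230,262:372],(440,400),interpolation=cv2.INTER_CUBIC),cv2.resize(b[230:320,330:440],(360,400),interpolation=cv2.INTER_CUBIC)])
cv2.imwrite('pics/c4.png',im)
E
```

```text
8.6 [0.56971731 0.14893508 0.16227491] [3.14129692e+00 1.08906248e-02 8.82879456e-04] [1.02491132 1.20234471 0.48972361] 0.042953104841625886
```

View pics/c4.png

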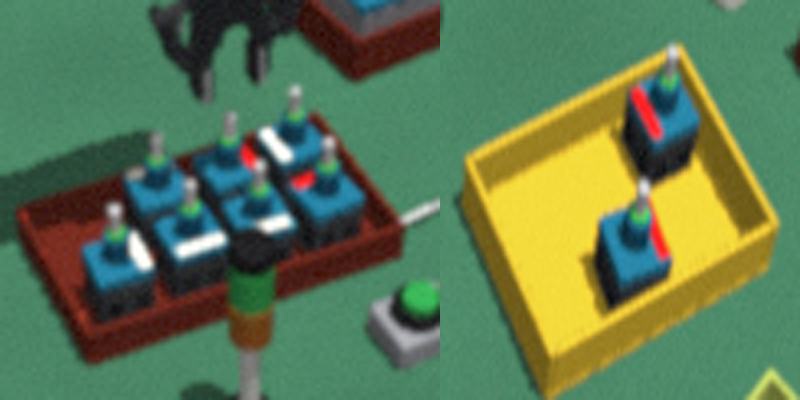

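Emit:
{"method": "arm_command", "body": {
  "increments": [
    [[0,0,-0.03],[0,0,0],50],
    [[0,0,-0.055],[0,0,0],50],
    [[0,0,-0.068],[0,0,0],50],
    [[0,0,-0.068],[0,0,0],50],
    [[0,0,-0.068],[0,0,0],10],
    [[0,0,-0.068],[0,0,0],10],
    [[0,0,-0.068],[0,0,0],10],
    [[0,0,-0.068],[0,0,0],10]
  ]
}}

```text
clock: 9.4
tcp_pos: [0.5702, 0.1496, 0.0952]
orientation: [-3.14, -0.012, -0.004]
contact_force: [-2.0, -0.7, 7.0]
grip_width: 0.0203
```

Emit:
{"method": "arm_command", "body": {
  "increments": [
    [[0,0,0.005],[0,0,0],10],
    [[0,0,0.03],[0,0,0],10],
    [[0,0,0.07],[0,0,0],10],
    [[0,0,0.115],[0,0,0],10],
    [[0,0,0.16],[0,0,0],10],
    [[0,0,0.205],[0,0,0],10],
    [[0,-0.01,0.231],[0,0,0],10],
    [[0,-0.05,0.231],[0,0,0],10],
    [[0,-0.095,0.231],[0,0,-0.03],10],
    [[0,-0.14,0.231],[0,0,-0.06],10]
  ]
}}

```text
clock: 10.4
tcp_pos: [0.5687, 0.0081, 0.325]
orientation: [-3.14, 0.082, -0.001]
contact_force: [2.0, -0.5, -1.8]
grip_width: 0.0198
```

Emit:
{"method": "arm_command", "body": {
  "increments": [
    [[0,-0.045,0],[0,0,-0.02],10],
    [[0,-0.09,0],[0,0,-0.038],10],
    [[0,-0.135,0],[0,0,-0.038],10],
    [[-0.01,-0.175,0],[0,0,-0.038],10],
    [[-0.025,-0.22,0],[0,0,-0.038],10],
    [[-0.038,-0.262,0],[0,0,-0.038],10],
    [[-0.038,-0.272,-0.04],[0,0,-0.038],10],
    [[-0.038,-0.272,-0.085],[0,0,-0.038],10],
    [[-0.038,-0.272,-0.13],[0,0,-0.038],10],
    [[-0.038,-0.272,-0.17],[0,0,-0.038],10]
  ]
}}

```text
clock: 11.4
tcp_pos: [0.5306, -0.2622, 0.1528]
orientation: [-3.138, 0.142, 0.0]
contact_force: [0.7, 0.7, -1.6]
grip_width: 0.0195
```

Emit:
{"method": "arm_command", "body": {
  "increments": [
    [[0,0,-0.02],[0,0,0],10],
    [[0,0,-0.04],[0,0,0],10],
    [[0,0,-0.05],[0,0,0],10],
    [[0,0,-0.056],[0,0,0],10],
    [[0,0,-0.056],[0,0,0],10],
    [[0,0,-0.059],[0,0,0],10],
    [[0,0,-0.059],[0,0,0],10]
  ]
}}

```text
clock: 12.1
tcp_pos: [0.5315, -0.2626, 0.0959]
orientation: [3.138, -0.141, 0.002]
contact_force: [-0.5, 0.2, -1.9]
grip_width: 0.0196
```

Emit:
{"method": "arm_command", "body": {
  "increments": [
    [[0,0,-0.002],[0,0,0],10],
    [[0,0,-0.002],[0,0,0],10]
  ]
}}

```text
clock: 12.3
tcp_pos: [0.5316, -0.2631, 0.0952]
orientation: [-3.138, 0.142, -0.003]
contact_force: [-2.9, 3.2, 10.4]
grip_width: 0.02
```

Touched down. Release, rise, and go to a.

Emit:
{"method": "arm_command", "body": {
  "increments": [
    [[0,0,0.002],[0,0,0],50],
    [[0,0,0.002],[0,0,0],50],
    [[0,0,0.006],[0,0,0],50],
    [[0,0,0.02],[0,0,0],50],
    [[0,0,0.06],[0,0,0],50],
    [[0,0,0.105],[0,0,0],50],
    [[0,0,0.15],[0,0,0],50],
    [[0.01,0,0.19],[0,0,0],50],
    [[0.04,0.025,0.2],[0,0,0.03],50],
    [[0.07,0.06,0.2],[0,0,0.06],50]
  ]
}}

```text
clock: 13.3
tcp_pos: [0.6021, -0.2053, 0.2981]
orientation: [3.139, -0.054, 0.01]
contact_force: [1.1, 0.3, 0.0]
grip_width: 0.0425
```

Emit:
{"method": "arm_command", "body": {
  "increments": [
    [[0.015,0.045,0],[0,0,0.02],50],
    [[0.024,0.09,0],[0,0,0.038],50],
    [[0.024,0.135,0],[0,0,0.038],50],
    [[0.024,0.18,0],[0,0,0.038],50],
    [[0.024,0.225,0],[0,0,0.038],50],
    [[0.024,0.265,0],[0,0,0.038],50],
    [[0.024,0.282,-0.03],[0,0,0.038],50],
    [[0.024,0.282,-0.075],[0,0,0.038],50],
    [[0.024,0.282,-0.12],[0,0,0.038],50],
    [[0.024,0.282,-0.132],[0,0,0.038],50]
  ]
}}

```text
clock: 14.3
tcp_pos: [0.6222, 0.0797, 0.1578]
orientation: [3.14, 0.013, -0.011]
contact_force: [0.3, 0.5, 0.0]
grip_width: 0.0428
```

```bash
python3 - <<'E'
from h import *
b=r.grab_frame("side");o=r.get_obs();print(o["clock"],o["tcp_pos"],o["orientation"],o["contact_force"],o["grip_width"])
im=np.hstack([cv2.resize(b[130:230,262:372],(440,400),interpolation=cv2.INTER_CUBIC),cv2.resize(b[230:320,330:440],(360,400),interpolation=cv2.INTER_CUBIC)])
cv2.imwrite('pics/c5.png',im)
E
```

```text
14.35 [0.62278265 0.07936953 0.15818096] [ 3.13984441  0.01254751 -0.00936094] [-1.16378228 -0.23743252 -0.63716433] 0.042810798117235524
```

View pics/c5.png

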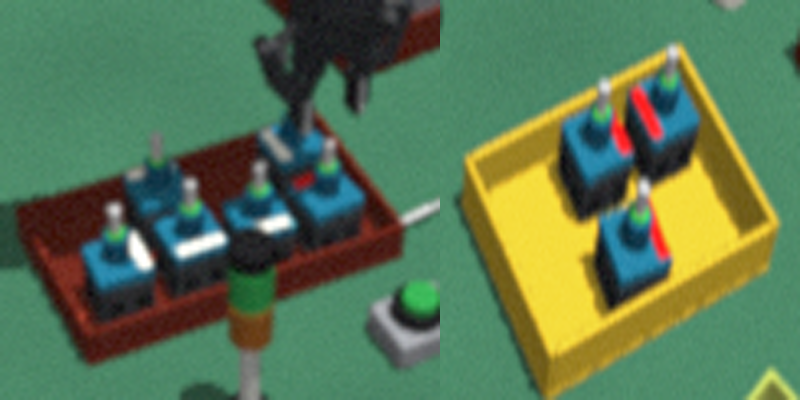

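Emit:
{"method": "arm_command", "body": {
  "increments": [
    [[0,0,-0.03],[0,0,0],50],
    [[0,0,-0.055],[0,0,0],50],
    [[0,0,-0.068],[0,0,0],50],
    [[0,0,-0.068],[0,0,0],50],
    [[0,0,-0.068],[0,0,0],10],
    [[0,0,-0.068],[0,0,0],10],
    [[0,0,-0.068],[0,0,0],10],
    [[0,0,-0.068],[0,0,0],10]
  ]
}}

```text
clock: 15.15
tcp_pos: [0.6262, 0.0793, 0.0954]
orientation: [-3.141, -0.012, -0.004]
contact_force: [-2.2, 0.1, 6.8]
grip_width: 0.0201
```

Emit:
{"method": "arm_command", "body": {
  "increments": [
    [[0,0,0.005],[0,0,0],10],
    [[0,0,0.03],[0,0,0],10],
    [[0,0,0.07],[0,0,0],10],
    [[0,0,0.115],[0,0,0],10],
    [[0,0,0.16],[0,0,0],10],
    [[0,0,0.205],[0,0,0],10],
    [[-0.01,-0.01,0.231],[0,0,0],10],
    [[-0.02,-0.05,0.231],[0,0,0],10],
    [[-0.03,-0.095,0.231],[0,0,-0.03],10],
    [[-0.04,-0.14,0.231],[0,0,-0.06],10]
  ]
}}

```text
clock: 16.15
tcp_pos: [0.5844, -0.0617, 0.3251]
orientation: [-3.14, 0.082, -0.001]
contact_force: [0.6, 0.2, -2.5]
grip_width: 0.0204
```

Emit:
{"method": "arm_command", "body": {
  "increments": [
    [[-0.01,-0.045,0],[0,0,-0.02],10],
    [[-0.025,-0.09,0],[0,0,-0.038],10],
    [[-0.045,-0.13,0],[0,0,-0.038],10],
    [[-0.08,-0.16,0],[0,0,-0.038],10],
    [[-0.11,-0.187,0],[0,0,-0.038],10],
    [[-0.122,-0.196,-0.03],[0,0,-0.038],10],
    [[-0.122,-0.196,-0.075],[0,0,-0.038],10],
    [[-0.122,-0.196,-0.12],[0,0,-0.038],10],
    [[-0.122,-0.196,-0.16],[0,0,-0.038],10],
    [[-0.122,-0.196,-0.18],[0,0,-0.038],10]
  ]
}}

```text
clock: 17.15
tcp_pos: [0.4613, -0.2555, 0.1416]
orientation: [-3.137, 0.142, 0.006]
contact_force: [-0.1, 0.0, -2.1]
grip_width: 0.0199
```

Emit:
{"method": "arm_command", "body": {
  "increments": [
    [[0,0,-0.02],[0,0,0],10],
    [[0,0,-0.035],[0,0,0],10],
    [[0,0,-0.045],[0,0,0],10],
    [[0,0,-0.049],[0,0,0],10],
    [[0,0,-0.051],[0,0,0],10],
    [[0,0,-0.051],[0,0,0],10]
  ]
}}

```text
clock: 17.75
tcp_pos: [0.4631, -0.2568, 0.0954]
orientation: [-3.137, 0.142, -0.002]
contact_force: [-6.3, 4.4, 16.8]
grip_width: 0.0198
```

Emit:
{"method": "arm_command", "body": {
  "increments": [
    [[0,0,0.002],[0,0,0],50],
    [[0,0,0.002],[0,0,0],50],
    [[0,0,0.006],[0,0,0],50],
    [[0,0,0.02],[0,0,0],50],
    [[0,0,0.06],[0,0,0],50],
    [[0,0,0.105],[0,0,0],50],
    [[0,0,0.15],[0,0,0],50],
    [[0.01,0,0.19],[0,0,0],30],
    [[0.05,0.005,0.2],[0,0,0],0],
    [[0.09,0.02,0.2],[0,0,0.0],0]
  ]
}}

```text
clock: 18.75
tcp_pos: [0.5546, -0.2386, 0.298]
orientation: [3.137, -0.146, 0.011]
contact_force: [1.0, 0.2, -0.7]
grip_width: 0.0005
```

```bash
python3 - <<'E'
from h import *
c=[]
for n,(cx,cy) in(("top",(352,174)),("side",(366,204))):
    f=cv2.imread(f"pics/{n}0.png") ; u=cv2.resize(f,None,fx=4,fy=4,interpolation=cv2.INTER_CUBIC);h=cv2.cvtColor(u,cv2.COLOR_BGR2HSV)
    m=cv2.inRange(h,(50,150,115),(78,255,255));M=np.zeros_like(m);sl=np.s_[(cy-9)*4:(cy+9)*4,(cx-9)*4:(cx+9)*4];M[sl]=m[sl]
    k=max(cv2.findContours(M,0,1)[0],key=cv2.contourArea);e=cv2.fitEllipse(k);p=(np.array(e[0])+.5)/4-.5;print(n,p,e[1]);c.append(ray(n,p))
(o1,d1),(o2,d2)=[(o,d[0]) for o,d in c]
A=np.c_[d1,-d2];s=np.linalg.lstsq(A,o2-o1,rcond=None)[0];print(o1+s[0]*d1,o2+s[1]*d2)
b=r.grab_frame("side");o=r.get_obs();print(o["clock"],o["tcp_pos"],o["orientation"],o["contact_force"],o["grip_width"])
cv2.imwrite('pics/c6.png',cv2.resize(b[140:320,262:442],(720,600),interpolation=cv2.INTER_CUBIC))
E
```

```text
top [352.09103394 174.00875854] (37.996185302734375, 39.0723876953125)
side [366.78024292 203.96037292] (27.820655822753906, 37.109771728515625)
[ 0.63525497 -0.05415091  0.04539784] [ 0.63313536 -0.05295673  0.04501717]
18.8 [ 0.56188843 -0.23172638  0.29552103] [-3.13886772  0.12946091 -0.01108969] [6.37349772 4.09915097 0.40104681] 0.0003290288119802822
```

View pics/c6.png

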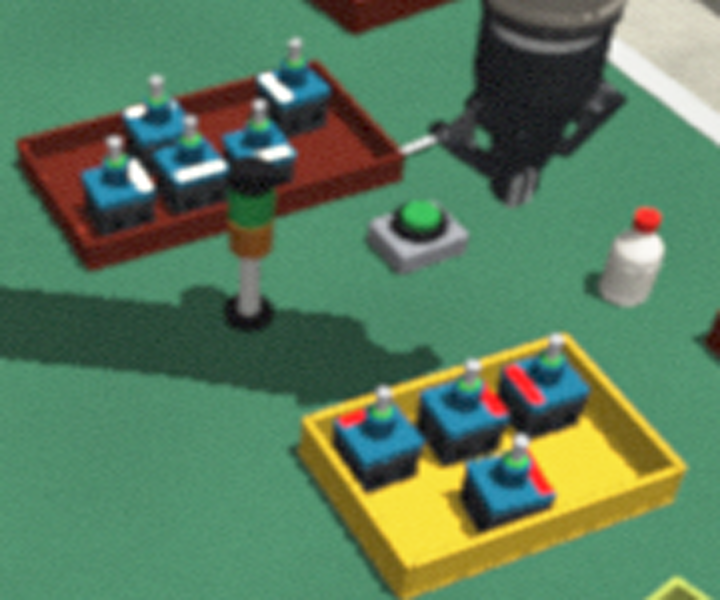

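Emit:
{"method": "arm_command", "body": {
  "increments": [
    [[0.02,0.04,0],[0,0,0],0],
    [[0.04,0.08,0],[0,0,0],0],
    [[0.06,0.12,-0.01],[0,0,0],0],
    [[0.075,0.155,-0.03],[0,0,0],0],
    [[0.082,0.183,-0.06],[0,0,0],0],
    [[0.082,0.183,-0.105],[0,0,0],0],
    [[0.082,0.183,-0.15],[0,0,0],0],
    [[0.082,0.183,-0.18],[0,0,0],0],
    [[0.082,0.183,-0.2],[0,0,0],0],
    [[0.082,0.183,-0.2],[0,0,0],0]
  ]
}}

```text
clock: 19.8
tcp_pos: [0.6331, -0.0531, 0.0912]
orientation: [3.138, -0.141, -0.008]
contact_force: [-0.5, 0.1, -0.2]
grip_width: 0.0002
```

```bash
python3 - <<'E'
from h import *
b=r.grab_frame("side");o=r.get_obs();print(o["clock"],o["tcp_pos"],o["orientation"],o["contact_force"],o["grip_width"])
cv2.imwrite('pics/c7.png',cv2.resize(b[150:230,320:420],(600,480),interpolation=cv2.INTER_CUBIC))
E
```

```text
19.85 [ 0.63438477 -0.05347986  0.09307736] [ 3.13780843 -0.14109866 -0.00336141] [0.19292625 0.21439092 0.45810884] 0.0002746416304922183
```

View pics/c7.png

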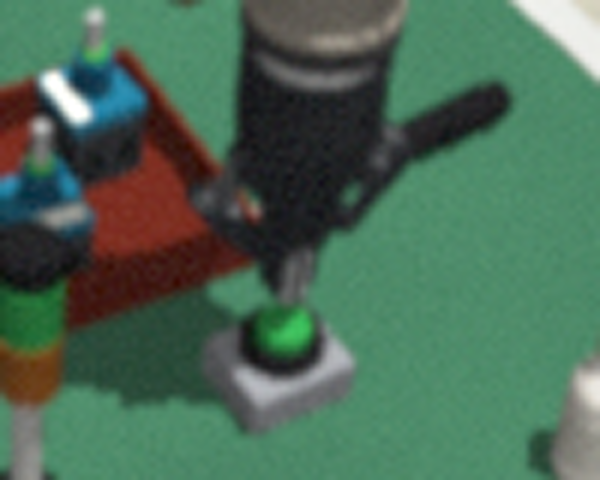

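Emit:
{"method": "arm_command", "body": {
  "increments": [
    [[0,0,-0.015],[0,0,0],0],
    [[0,0,-0.022],[0,0,0],0],
    [[0,0,-0.026],[0,0,0],0],
    [[0,0,-0.029],[0,0,0],0],
    [[0,0,-0.031],[0,0,0],0],
    [[0,0,-0.033],[0,0,0],0],
    [[0,0,-0.033],[0,0,0],0]
  ]
}}

```text
clock: 20.55
tcp_pos: [0.6353, -0.0534, 0.0628]
orientation: [-3.136, 0.142, -0.0]
contact_force: [-8.5, 3.8, 21.6]
grip_width: -0.0001
```

Emit:
{"method": "arm_command", "body": {
  "increments": [
    [[0,0,-0.001],[0,0,0],0],
    [[0,0,-0.0015],[0,0,0],0],
    [[0,0,-0.0015],[0,0,0],0]
  ]
}}

```text
clock: 20.85
tcp_pos: [0.6354, -0.0534, 0.0626]
orientation: [-3.135, 0.142, -0.001]
contact_force: [-12.3, 3.7, 32.2]
grip_width: -0.0002
```

```bash
python3 - <<'E'
from h import *
b=r.grab_frame("side");o=r.get_obs();print(o["clock"],o["tcp_pos"],o["contact_force"])
cv2.imwrite('pics/c8.png',cv2.resize(b[150:230,320:420],(600,480),interpolation=cv2.INTER_CUBIC))
E
```

```text
20.9 [ 0.63539309 -0.0534237   0.06261309] [-12.49392408   5.60652337  33.39809657]
```

View pics/c8.png

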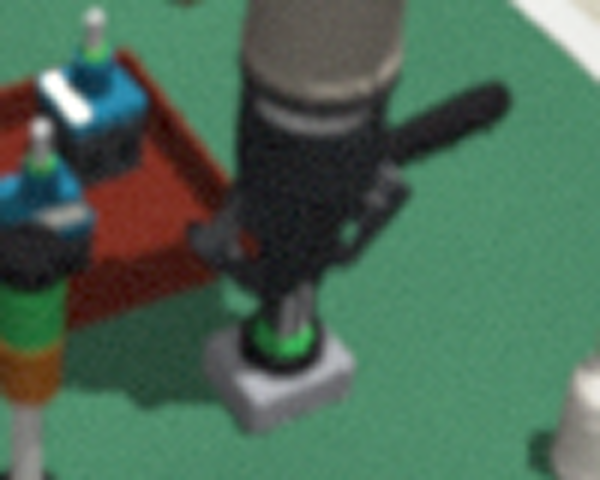

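Hard stop: more push added force and no travel, and the button is sunk in its ring. Release and retreat.

Emit:
{"method": "arm_command", "body": {
  "increments": [
    [[0,0,0.01],[0,0,0],0],
    [[0,0,0.04],[0,0,0],0],
    [[0,0,0.085],[0,0,0],0],
    [[0,0,0.13],[0,0,0],0],
    [[0,0,0.175],[0,0,0],0],
    [[0,0,0.22],[0,0,0],0],
    [[0,0,0.24],[0,0,0],0],
    [[0,0,0.24],[0,0,0],0],
    [[0,0,0.24],[0,0,0],0]
  ]
}}

```text
clock: 21.8
tcp_pos: [0.635, -0.0535, 0.2987]
orientation: [-3.138, 0.141, -0.001]
contact_force: [-0.1, 0.3, -1.0]
grip_width: -0.0
```

```bash
python3 - <<'E'
from h import *
b=r.grab_frame("side");o=r.get_obs();print(o["clock"],o["tcp_pos"],o["contact_force"],abs(o["qvel"]).max())
cv2.imwrite('pics/c9.png',cv2.resize(b[130:320,180:450],(800,563),interpolation=cv2.INTER_CUBIC))
E
```

```text
21.85 [ 0.63456081 -0.05327678  0.29777726] [-0.50592431  0.70994864  0.07776202] 0.015479125480233811
```

View pics/c9.png

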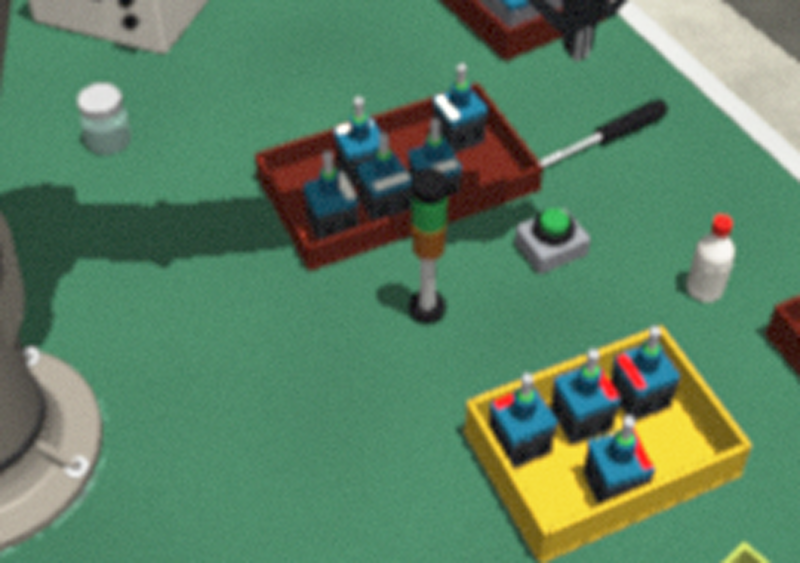

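All four rejects stand in the bin and the five good switches are in place. The button is back up and nothing else has moved, so I'm handing in.

```bash
python3 -c "
from bench import r
print(r.hand_in())"
```

```text
the job is handed in; nothing more can be done
None
```

The job is done and handed in at about 22 s on the robot's clock, within the 72 s limit; the hand-in reports no verdict.

- **Switches:** I gripped each of the three red-stickered switches by its neck and carried it over to the bin. They stand upright in a row in the free half, next to the earlier reject.
- **Button:** I pressed the green button after the third switch was let go. It reached a hard stop: force rose from 22 to 33 N with no further travel, and the picture showed it sunk in its ring. In the last picture it is back up.
- **Last checks:** The final side view shows all four rejects upright in the bin and the five white-stickered switches standing in the tray. The lamp, bottle, jar and screwdriver look undisturbed. The gripper was clear at z = 0.30 m, with the force reading about zero.
- **Small disagreement:** On each of the three grasps the TCP rose about 3 mm, with about 7 N on the tool, while the fingers closed. I allowed for this when setting the switches down.
- **Not checked:** I judged the final state by eye from the side camera only. I did not re-measure the placed positions or take a last top view.

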